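# Reverse the row of oiled plaques onto the display stand

### The job

Move the four oiled wooden plaques from their drying cradles to the sloped display stand, one in the middle of each bay, its foot on the ledge behind the bottom lip and leaning back against the board. Reverse the order, so that a customer across the table reads the row as you do now: as seen from the robot, the plaque now farthest left goes into the rightmost bay, the next into the bay beside it, and so on. Let no plaque fall over, and do not knock the flask over.

Things in the scene. Friction and masses are not known exactly. Their poses are not given: they have to be found in the camera images.
- plaque_slim: Loose wooden plaque, a plain, narrow, tall rectangle. 34 mm wide (own y), 122 mm high (own z), 14 mm thick (own x); about 41 g, give or take a third. Origin: centre of its underside. Front and back are alike. At the start it stands upright in its cradle.
- plaque_gable: Loose wooden plaque, a house shape: straight sides and a pointed (90 degree) gable top, the peak in the middle. 44 mm wide (own y), 114 mm high (own z), 14 mm thick (own x); about 49 g, give or take a third. Origin: centre of its underside. Front and back are alike. At the start it stands upright in its cradle.
- plaque_arch: Loose wooden plaque, straight sides and a half-round arched top. 54 mm wide (own y), 106 mm high (own z), 14 mm thick (own x); about 56 g, give or take a third. Origin: centre of its underside. Front and back are alike. At the start it stands upright in its cradle.
- plaque_wide: Loose wooden plaque, a plain, wide, low rectangle. 64 mm wide (own y), 100 mm high (own z), 14 mm thick (own x); about 63 g, give or take a third. Origin: centre of its underside. Front and back are alike. At the start it stands upright in its cradle.
- cradle_slim: Fixed dark wooden cradle, 38 mm long (own y), in which the slim plaque starts: 6 mm base, two 10 mm rails, slot between them 19 mm wide, 14 mm deep; a plaque lifts straight out. 52 mm in x, 20 mm high. Origin: centre of underside, on a 6 mm plywood board. The four stand in a row roughly along world y, about 100 mm apart, in any order.
- cradle_gable: Fixed dark wooden cradle, 48 mm long (own y), in which the gable plaque starts: 6 mm base, two 10 mm rails, slot between them 19 mm wide, 14 mm deep; a plaque lifts straight out. 52 mm in x, 20 mm high. Origin: centre of underside, on a 6 mm plywood board. The four stand in a row roughly along world y, about 100 mm apart, in any order.
- cradle_arch: Fixed dark wooden cradle, 58 mm long (own y), in which the arch plaque starts: 6 mm base, two 10 mm rails, slot between them 19 mm wide, 14 mm deep; a plaque lifts straight out. 52 mm in x, 20 mm high. Origin: centre of underside, on a 6 mm plywood board. The four stand in a row roughly along world y, about 100 mm apart, in any order.
- cradle_wide: Fixed dark wooden cradle, 68 mm long (own y), in which the wide plaque starts: 6 mm base, two 10 mm rails, slot between them 19 mm wide, 14 mm deep; a plaque lifts straight out. 52 mm in x, 20 mm high. Origin: centre of underside, on a 6 mm plywood board. The four stand in a row roughly along world y, about 100 mm apart, in any order.
- stand: Fixed pale display stand, 348 mm along y, its open front +x away from robot. Origin: centre of underside. Back board tips 0.314 rad towards -x, 56 mm high along slope; ledge square to it, 28 mm deep, then lip 10 mm high, 6 thick. Their inner corner: x 0, z 35 mm. 4 mm fences 12 mm proud of the board part four bays, centres y -129, -43, 43, 129 mm. A plaque flat on board has origin x 7, z 37 mm.
- flask: Bystander: yellow steel drinking flask with a bare steel cap, 68 mm across, 170 mm tall, standing loose beyond the left end of the row. Origin: centre of its underside, z up.

How it is judged:
At the end, for the whole second after the job is handed in: k-th cradle from the left -> k-th bay from the right: each plaque's underside centre within 15 mm of bay middle, stand x -3 to 26, z 28 to 55 mm (foot on ledge behind lip), leaning 0.2 to 0.7 rad, width within 0.2 rad of the stand's length; released, at rest (((y of each of cradle_gable, cradle_arch, cradle_wide in the frame of cradle_slim below 0 m and y of plaque_slim in the frame of stand between -0.144 and -0.114 m) or (y of each of cradle_gable, cradle_arch in the frame of cradle_slim below 0 m and y of cradle_wide in the frame of cradle_slim above 0 m and y of plaque_slim in the frame of stand between -0.058 and -0.028 m) or (y of each of cradle_gable, cradle_wide in the frame of cradle_slim below 0 m and y of cradle_arch in the frame of cradle_slim above 0 m and y of plaque_slim in the frame of stand between -0.058 and -0.028 m) or (y of cradle_gable in the frame of cradle_slim below 0 m and y of each of cradle_arch, cradle_wide in the frame of cradle_slim above 0 m and y of plaque_slim in the frame of stand between 0.028 and 0.058 m) or (y of cradle_gable in the frame of cradle_slim above 0 m and y of each of cradle_arch, cradle_wide in the frame of cradle_slim below 0 m and y of plaque_slim in the frame of stand between -0.058 and -0.028 m) or (y of each of cradle_gable, cradle_wide in the frame of cradle_slim above 0 m and y of cradle_arch in the frame of cradle_slim below 0 m and y of plaque_slim in the frame of stand between 0.028 and 0.058 m) or (y of each of cradle_gable, cradle_arch in the frame of cradle_slim above 0 m and y of cradle_wide in the frame of cradle_slim below 0 m and y of plaque_slim in the frame of stand between 0.028 and 0.058 m) or (y of each of cradle_gable, cradle_arch, cradle_wide in the frame of cradle_slim above 0 m and y of plaque_slim in the frame of stand between 0.114 and 0.144 m)) and x of plaque_slim in the frame of stand between -0.003 and 0.026 m and z of plaque_slim in the frame of stand between 0.028 and 0.055 m and angle between plaque_slim's own z axis and vertical between 0.2 and 0.7 rad and angle between the y axis of each of plaque_slim, plaque_gable, plaque_arch, plaque_wide and the y axis of stand, either way round below 0.2 rad and linear speed of each of plaque_slim, plaque_gable, plaque_arch, plaque_wide below 0.02 m/s and contact force between the fingers and plaque_slim below 0.1 N and ((y of each of cradle_slim, cradle_arch, cradle_wide in the frame of cradle_gable below 0 m and y of plaque_gable in the frame of stand between -0.144 and -0.114 m) or (y of each of cradle_slim, cradle_arch in the frame of cradle_gable below 0 m and y of cradle_wide in the frame of cradle_gable above 0 m and y of plaque_gable in the frame of stand between -0.058 and -0.028 m) or (y of each of cradle_slim, cradle_wide in the frame of cradle_gable below 0 m and y of cradle_arch in the frame of cradle_gable above 0 m and y of plaque_gable in the frame of stand between -0.058 and -0.028 m) or (y of cradle_slim in the frame of cradle_gable below 0 m and y of each of cradle_arch, cradle_wide in the frame of cradle_gable above 0 m and y of plaque_gable in the frame of stand between 0.028 and 0.058 m) or (y of cradle_slim in the frame of cradle_gable above 0 m and y of each of cradle_arch, cradle_wide in the frame of cradle_gable below 0 m and y of plaque_gable in the frame of stand between -0.058 and -0.028 m) or (y of each of cradle_slim, cradle_wide in the frame of cradle_gable above 0 m and y of cradle_arch in the frame of cradle_gable below 0 m and y of plaque_gable in the frame of stand between 0.028 and 0.058 m) or (y of each of cradle_slim, cradle_arch in the frame of cradle_gable above 0 m and y of cradle_wide in the frame of cradle_gable below 0 m and y of plaque_gable in the frame of stand between 0.028 and 0.058 m) or (y of each of cradle_slim, cradle_arch, cradle_wide in the frame of cradle_gable above 0 m and y of plaque_gable in the frame of stand between 0.114 and 0.144 m)) and x of plaque_gable in the frame of stand between -0.003 and 0.026 m and z of plaque_gable in the frame of stand between 0.028 and 0.055 m and angle between plaque_gable's own z axis and vertical between 0.2 and 0.7 rad and contact force between the fingers and plaque_gable below 0.1 N and ((y of each of cradle_slim, cradle_gable, cradle_wide in the frame of cradle_arch below 0 m and y of plaque_arch in the frame of stand between -0.144 and -0.114 m) or (y of each of cradle_slim, cradle_gable in the frame of cradle_arch below 0 m and y of cradle_wide in the frame of cradle_arch above 0 m and y of plaque_arch in the frame of stand between -0.058 and -0.028 m) or (y of each of cradle_slim, cradle_wide in the frame of cradle_arch below 0 m and y of cradle_gable in the frame of cradle_arch above 0 m and y of plaque_arch in the frame of stand between -0.058 and -0.028 m) or (y of cradle_slim in the frame of cradle_arch below 0 m and y of each of cradle_gable, cradle_wide in the frame of cradle_arch above 0 m and y of plaque_arch in the frame of stand between 0.028 and 0.058 m) or (y of cradle_slim in the frame of cradle_arch above 0 m and y of each of cradle_gable, cradle_wide in the frame of cradle_arch below 0 m and y of plaque_arch in the frame of stand between -0.058 and -0.028 m) or (y of each of cradle_slim, cradle_wide in the frame of cradle_arch above 0 m and y of cradle_gable in the frame of cradle_arch below 0 m and y of plaque_arch in the frame of stand between 0.028 and 0.058 m) or (y of each of cradle_slim, cradle_gable in the frame of cradle_arch above 0 m and y of cradle_wide in the frame of cradle_arch below 0 m and y of plaque_arch in the frame of stand between 0.028 and 0.058 m) or (y of each of cradle_slim, cradle_gable, cradle_wide in the frame of cradle_arch above 0 m and y of plaque_arch in the frame of stand between 0.114 and 0.144 m)) and x of plaque_arch in the frame of stand between -0.003 and 0.026 m and z of plaque_arch in the frame of stand between 0.028 and 0.055 m and angle between plaque_arch's own z axis and vertical between 0.2 and 0.7 rad and contact force between the fingers and plaque_arch below 0.1 N and ((y of each of cradle_slim, cradle_gable, cradle_arch in the frame of cradle_wide below 0 m and y of plaque_wide in the frame of stand between -0.144 and -0.114 m) or (y of each of cradle_slim, cradle_gable in the frame of cradle_wide below 0 m and y of cradle_arch in the frame of cradle_wide above 0 m and y of plaque_wide in the frame of stand between -0.058 and -0.028 m) or (y of each of cradle_slim, cradle_arch in the frame of cradle_wide below 0 m and y of cradle_gable in the frame of cradle_wide above 0 m and y of plaque_wide in the frame of stand between -0.058 and -0.028 m) or (y of cradle_slim in the frame of cradle_wide below 0 m and y of each of cradle_gable, cradle_arch in the frame of cradle_wide above 0 m and y of plaque_wide in the frame of stand between 0.028 and 0.058 m) or (y of cradle_slim in the frame of cradle_wide above 0 m and y of each of cradle_gable, cradle_arch in the frame of cradle_wide below 0 m and y of plaque_wide in the frame of stand between -0.058 and -0.028 m) or (y of each of cradle_slim, cradle_arch in the frame of cradle_wide above 0 m and y of cradle_gable in the frame of cradle_wide below 0 m and y of plaque_wide in the frame of stand between 0.028 and 0.058 m) or (y of each of cradle_slim, cradle_gable in the frame of cradle_wide above 0 m and y of cradle_arch in the frame of cradle_wide below 0 m and y of plaque_wide in the frame of stand between 0.028 and 0.058 m) or (y of each of cradle_slim, cradle_gable, cradle_arch in the frame of cradle_wide above 0 m and y of plaque_wide in the frame of stand between 0.114 and 0.144 m)) and x of plaque_wide in the frame of stand between -0.003 and 0.026 m and z of plaque_wide in the frame of stand between 0.028 and 0.055 m and angle between plaque_wide's own z axis and vertical between 0.2 and 0.7 rad and contact force between the fingers and plaque_wide below 0.1 N); the robot touches nothing.
It fails at once if a plaque falls over (tilts more than 1.1 rad) (angle between any of plaque_slim, plaque_gable, plaque_arch, plaque_wide's own z axis and vertical above 1.1 rad).
It fails at once if the flask is knocked over (tilts more than 0.5 rad) (angle between flask's own z axis and vertical above 0.5 rad).
It also fails if it takes over 120 s, if anything falls off the work surface, if the arm or the gripper's body presses on something with over 40 N, if the wrist force passes 120 N, or if a joint passes its speed limit or range.

### The arm

A 7-joint arm with a two-finger parallel gripper is mounted at the origin on the work surface. World frame = base frame: x ahead of the robot, y to its left, z up, the work surface at z = 0. Lengths are in m, angles in rad, forces in N, time in s.
With the tool pointing down it reaches from about 0.425 to 0.875 m from the base axis. Payload 4.7 kg.
Tool frame: the origin (TCP) lies between the finger pads; the fingertips stand 14 mm ahead of it and the grasp point (between the pads) lies 5 mm behind it; z points along the fingers, y is the line along which they close (so a half turn about z gives the same grasp; the last joint's range is limited). The gripper opens to 87 mm and grips with 3 to 60 N. Pads are 19 mm wide; open, the fingers measure 117 mm over their backs; the gripper's body (75 mm by 190 mm) begins 51 mm behind the grasp point.
Start: joints at [1.285, 0.321, -0.07, 1.45, 0.023, 1.371, -0.057], TCP at [0.192, -0.621, 0.216] pointing down, gripper open.
Joint ranges: [-2.86, 2.86], [-0.3, 2.09], [-1.38, 1.24], [0.06, 2.45], [-1.56, 4.7], [0.09, 2.05], [-2.69, 2.69]. Speed limits (rad/s): [2.57, 2.57, 3.14, 3.14, 3.14, 3.14, 3.14].

### API

Orientations are given as a rotation vector (axis times angle).
In Python, from bench import ctrl gives the robot as it stands.
- The arm moves only by the shell command python3 -m inch 'ROWS' [OPENING] [FORCE]. ROWS is JSON, a list of rows, each a list of 6 numbers: the shift along the world's x, y, z in mm, then the turn, a rotation vector about the world's x, y, z in degrees. In form: [[tx, ty, tz, rx, ry, rz], ...]. A call has 1 to 20 rows; each row is the pose to reach, as a shift and turn from the pose commanded when the call began; what a row does not reach only later rows make up. A row lasts 1/8 s, in which the tool goes at most 62.5 mm and 10.7 degrees, less where a joint would pass 70% of its speed; a pose out of reach is approached as far as the arm can. A call with a gripper value outside its range is refused whole. OPENING is the finger opening in mm, from 0 to 87, set as the call begins (- or left out, the last holds). The fingers move at their own pace and stop on an object; FORCE is the grip in N (left out, the last holds). Time passes only in rows, so rows that repeat a pose let the fingers close. It gives the time, the measured TCP pose, the force, the opening and the grip force at its end, in the units of the state.
- ctrl.get_state(): the state, without advancing time (a new reading comes with each control period).
- ctrl.get_image(name): name is "side" or "top" or "wrist"; returns (picture, depth): 420x560x3 uint8, red, green, blue; 420x560 float32, m along the optical axis (not along the pixel's ray), 0 where there is no reading.
- ctrl.camera_params(name): a dict with "mtx" (3x3 intrinsics, pixels), "dist_coeffs" ([k1, k2, p1, p2, k3] as OpenCV has them; the pictures are not rectified), "T" (4x4, takes a point from camera to world coordinates). Camera axes: x right, y down, z forward; pixel columns grow to the right and rows downward; lengths in m; the calibration is good to about 2 mm. A picture is of the moment at which its call begins: read the wrist's pose just before it. camera_params takes no time and is no camera call; for the wrist camera it gives the pose at the moment of the call.
- ctrl.close_job(): hands the job in; it is judged then, once.
The state is a dict: "time": time; "joint_positions": joint angles; "qd": joint speeds; "joint_torque": joint torques, N m; "position": TCP position; "tool_rot": TCP orientation; "ft_force": force on the tool from outside, world axes, zero at the start; "torque": the same for the moment, N m; "grip_width": opening from 0.0 (shut) to 1.0 (fully open); "grip_force": force on a finger pad.
Only numpy, scipy, OpenCV 4.12 (cv2) and the standard library are available. Lean on these libraries where they do the work, as an engineer would, in place of code of your own. Each camera call takes 0.05 s, during which the arm holds its last target. There are 200 camera calls.

## Working session

There is one attempt and no reset: what is moved stays moved. The work goes in short steps, Python scripts to look and compute and a shell command to move; the robot and the scene stay as the last step left them, time stands still between calls to the robot, and variables do not carry over. Pictures are saved under pics/ and viewed, at most 14 in all, crops included, and the job is handed in when it is done.

```bash
mkdir -p pics; ls; python3 - <<'E'
from bench import ctrl
import cv2,numpy as np
s=ctrl.get_state();print(s['time'],s['position'],s['tool_rot'],s['grip_width'])
for n in ('top','side'):
    im,d=ctrl.get_image(n);cv2.imwrite(f'pics/{n}0.png',im[:,:,::-1]);np.savez(f'{n}0.npz',im=im,d=d)
    p=ctrl.camera_params(n);print(n,np.round(p['mtx'],1).tolist(),p['dist_coeffs'],np.round(p['T'],3).tolist())
E
```

```text
pics
0.0 [ 0.19177398 -0.62047991  0.21455302] [-3.10449079e+00 -4.68994108e-01  5.99505280e-04] 1.0006899897525252
top [[405.3, 0.0, 277.7], [0.0, 405.3, 211.4], [0.0, 0.0, 1.0]] [-0.01007367  0.          0.          0.          0.        ] [[-0.174, -0.963, 0.204, 0.379], [-0.985, 0.17, -0.036, 0.13], [0.0, -0.207, -0.978, 0.762], [0.0, 0.0, 0.0, 1.0]]
side [[503.2, 0.0, 274.8], [0.0, 503.2, 215.5], [0.0, 0.0, 1.0]] [-0.18986871  0.          0.          0.          0.        ] [[0.944, -0.233, 0.235, 0.318], [-0.331, -0.661, 0.674, -0.531], [-0.002, -0.714, -0.701, 0.692], [0.0, 0.0, 0.0, 1.0]]
```

View pics/top0.png

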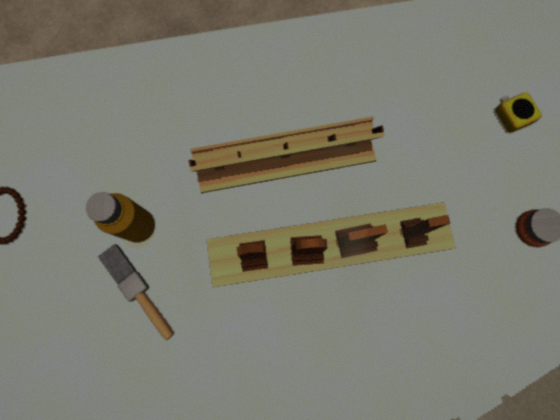

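View pics/side0.png

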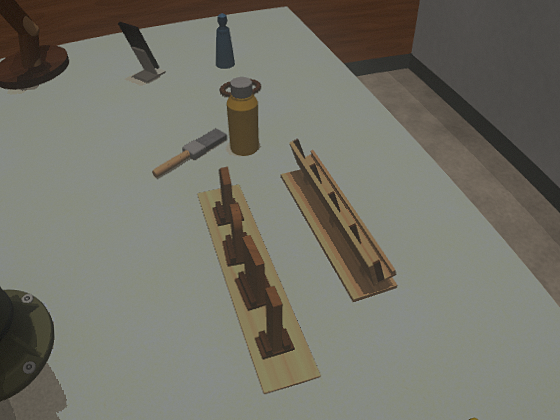

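The top view shows the stand at (285,155) and the cradles at (253,255), (308,248), (360,240) and (425,232). The flask is at (115,215), left of the row. The side view shows the plaques edge-on, with the stand's open face pointing away from the robot. Next I'll turn these into positions.

```bash
cat > h.py <<'E'
import numpy as np,cv2
from bench import ctrl
def cloud(n,im=None,d=None,P=None):
    if im is None:
        P=ctrl.camera_params(n); im,d=ctrl.get_image(n)
    P=P or ctrl.camera_params(n)
    h,w=d.shape; g=np.stack(np.meshgrid(np.arange(w),np.arange(h)),-1).reshape(-1,1,2).astype(np.float32)
    r=cv2.undistortPoints(g,np.array(P['mtx']),np.array(P['dist_coeffs'])).reshape(h,w,2)
    c=np.dstack([r*d[...,None],d]); T=np.array(P['T'])
    X=c@T[:3,:3].T+T[:3,3]; X[d<=0]=np.nan
    return im,X
E
python3 - <<'E'
from h import *
for n in ('top','side'):
    z=np.load(n+'0.npz'); im,X=cloud(n,z['im'],z['d'])
    hsv=cv2.cvtColor(im,cv2.COLOR_RGB2HSV)
    print(n,'table z',np.nanmedian(X[350:400,280:330,2]) if n=='top' else '')
    Z=np.nan_to_num(X[...,2])
    # plaques above z .045 brown
    if n=='top': 
        for p in [(310,230),(252,250),(308,245),(362,235),(427,225),(285,145),(120,210),(104,208)]: print(p,hsv[p[1],p[0]],X[p[1],p[0]].round(3))
    for lo,hi,name in ((.05,.25,'plq'),(.015,.04,'crad')):
        m=((Z>lo)&(Z<hi)&(X[...,0]<.52)&(X[...,0]>.25)&(np.abs(X[...,1])<.35)&(hsv[...,0]<16)&(hsv[...,2]<150)).astype(np.uint8)
        k,l,st,_=cv2.connectedComponentsWithStats(m)
        for i in range(1,k):
            if st[i,4]>60:
                q=X[l==i]; (c,s,a)=cv2.minAreaRect((q[:,:2]*1000).astype(np.float32))
                print(name,st[i],'min',np.percentile(q,2,0).round(3),'max',np.percentile(q,98,0).round(3),np.round(c),np.round(s),round(a))
E
```

```text
top table z -0.0006501960191301892
(310, 230) [ 27 105 131] [0.491 0.048 0.006]
(252, 250) [ 11 185  73] [0.459 0.157 0.121]
(308, 245) [ 12 180 102] [0.452 0.068 0.115]
(362, 235) [ 12 158 116] [ 0.453 -0.022  0.113]
(427, 225) [  9 138  24] [ 0.449 -0.125  0.124]
(285, 145) [ 13 179  27] [0.637 0.071 0.086]
(120, 210) [ 21 100  33] [0.552 0.348 0.148]
(104, 208) [ 10  28 110] [0.554 0.364 0.169]
plq [411 215  39  20 340] min [ 0.445 -0.156  0.052] max [ 0.458 -0.124  0.136] [ 451. -141.] [35. 14.] 89
plq [345 225  42  18 381] min [ 0.448 -0.061  0.075] max [0.463 0.    0.114] [456. -30.] [14. 63.] 2
plq [293 239  33  14 394] min [0.445 0.04  0.054] max [0.462 0.088 0.119] [454.  63.] [51. 14.] 83
plq [237 244  28  15 324] min [0.455 0.14  0.055] max [0.469 0.18  0.125] [462. 161.] [42. 14.] 86
crad [519 217  18  26 232] min [ 0.398 -0.35   0.015] max [ 0.443 -0.338  0.038] [ 420. -343.] [49. 13.] 1
crad [402 220  26  24 245] min [ 0.433 -0.156  0.016] max [ 0.471 -0.122  0.035] [ 452. -140.] [39. 36.] 0
crad [337 226  34  13  84] min [ 0.465 -0.059  0.022] max [0.477 0.001 0.028] [
[... 372 characters left out ...]
n [ 0.445 -0.065  0.052] max [0.467 0.159 0.121] [455.  53.] [238.  22.] 89
plq [265 286  17  54 466] min [ 0.444 -0.159  0.052] max [ 0.457 -0.126  0.135] [ 451. -142.] [15. 36.] 0
crad [216 201  14  21 119] min [0.441 0.137 0.016] max [0.46  0.184 0.035] [450. 161.] [19. 50.] 0
crad [226 235  18  26 199] min [0.433 0.033 0.016] max [0.454 0.089 0.037] [440.  60.] [23. 61.] 8
crad [239 271  26  33 286] min [ 0.436 -0.066  0.017] max [ 0.462 -0.003  0.037] [443. -35.] [23. 68.] 15
crad [282 327   9  22  87] min [ 0.462 -0.161  0.02 ] max [ 0.471 -0.131  0.028] [ 467. -144.] [33. 10.] 86
crad [259 331  14  21 141] min [ 0.432 -0.161  0.016] max [ 0.444 -0.125  0.027] [ 438. -143.] [13. 38.] 1
```

Sizes and heights match the list. From left to right: gable (y .161), arch (.063), wide (-.031), slim (-.141). Next is the stand's pose and the flask.

```bash
python3 - <<'E'
from h import *
th=.314
for n in ('top','side'):
    z=np.load(n+'0.npz'); im,X=cloud(n,z['im'],z['d']); Z=np.nan_to_num(X[...,2])
    roi=(X[...,0]>.55)&(X[...,0]<.8)&(np.abs(X[...,1]-.07)<.24)
    for nm,lo,hi in (('all',.02,.12),('boardtop',.082,.096),('mid',.035,.06),('>.1',.096,.16)):
        q=X[roi&(Z>lo)&(Z<hi)]
        if len(q)<20: print(n,nm,len(q)); continue
        c,s,a=cv2.minAreaRect((q[:,:2]*1000).astype(np.float32))
        vx=cv2.fitLine((q[:,:2]*1000).astype(np.float32),cv2.DIST_HUBER,0,.01,.01).ravel()
        print(n,nm,len(q),np.round(c,1),np.round(s,1),round(a,2),'line',vx.round(3),'zmax',q[:,2].max().round(3),'y',np.percentile(q[:,1],[0.5,99.5]).round(3))
    if n=='top':
        # profile at mid-bay columns
        for col in (215,262,310,355):
            print(col,[tuple((X[r,col]*1000).round().astype(int)) for r in range(118,192,5)])
    f=X[(Z>.1)&(Z<.2)&(X[...,1]>.27)&(X[...,1]<.48)&(X[...,0]>.45)&(X[...,0]<.65)]
    print('flask',f[:,:2].min(0),f[:,:2].max(0),f[:,2].max())
E
```

```text
top all 4400 [647.8  69.3] [ 56.2 349. ] 0.65 line [ 9.00000e-03 -1.00000e+00  6.56921e+02  7.14760e+01] zmax 0.094 y [-0.103  0.242]
top boardtop 1022 [629.7  69. ] [ 21.5 348.5] 1.08 line [ 1.40000e-02 -1.00000e+00  6.24563e+02  7.06000e+01] zmax 0.094 y [-0.104  0.243]
top mid 3161 [652.4  69.3] [ 47.1 349. ] 0.66 line [ 1.30000e-02 -1.00000e+00  6.63264e+02  7.14100e+01] zmax 0.06 y [-0.102  0.241]
top >.1 0
215 [(np.int64(751), np.int64(193), np.int64(-1)), (np.int64(741), np.int64(195), np.int64(-1)), (np.int64(729), np.int64(196), np.int64(1)), (np.int64(719), np.int64(198), np.int64(0)), (np.int64(708), np.int64(199), np.int64(0)), (np.int64(698), np.int64(201), np.int64(-1)), (np.int64(669), np.int64(198), np.int64(44)), (np.int64(660), np.int64(200), np.int64(42)), (np.int64(651), np.int64(201), np.int64(41)), (np.int64(625), np.int64(198), np.int64(84)), (np.int64(639), np.int64(206), np.int64(21)), (np.int64(633), np.int64(209), np.int64(7)), (np.int64(624), np.int64(210), np.int64(6)), (np.int64(612), np.int64(211), np.int64(10)), (np.int64(603), np.int64(213), np.int64(
[... 1894 characters left out ...]
1), np.int64(-2)), (np.int64(578), np.int64(-58), np.int64(1)), (np.int64(568), np.int64(-56), np.int64(1)), (np.int64(558), np.int64(-54), np.int64(0))]
flask [0.52385359 0.33611221] [0.59101764 0.40054507] 0.17281545118149333
side all 3768 [647.6  68.6] [ 59.1 351.1] 1.02 line [  0.     -1.    645.342  31.26 ] zmax 0.093 y [-0.106  0.242]
side boardtop 849 [630.   68.4] [ 22.3 350.7] 0.53 line [ 1.20000e-02 -1.00000e+00  6.24373e+02  4.56770e+01] zmax 0.093 y [-0.106  0.243]
side mid 2216 [651.4  68.5] [ 50.1 351.1] 1.25 line [ 5.00000e-03 -1.00000e+00  6.65942e+02  5.09890e+01] zmax 0.06 y [-0.106  0.242]
side >.1 0
flask [0.52397649 0.33055421] [0.59039377 0.39044952] 0.17113468325466596
```

Everything agrees with the given sizes. The stand's origin is about (.6435, .069), yaw about +0.75°. Bay centres are at y -.060, .026, .112 and .198, for gable, arch, wide and slim in that order. I'll start with slim, gripping across its thickness.

```bash
python3 -m inch '[[120,120,80,0,0,25],[200,240,100,0,0,40],[200,240,100,0,0,40],[200,240,100,0,0,40],[200,240,100,0,0,40],[200,240,100,0,0,40],[200,240,100,0,0,40],[259,479,30,0,0,72],[259,479,30,0,0,72],[259,479,30,0,0,72],[259,479,30,0,0,72],[259,479,30,0,0,72],[259,479,30,0,0,72],[259,479,30,0,0,72],[259,479,30,0,0,72],[259,479,30,0,0,72]]' 50 15
python3 - <<'E'
from h import *
im,X=cloud('wrist'); cv2.imwrite('pics/w1.png',im[:,:,::-1])
print(ctrl.camera_params('wrist')['T'].round(3).tolist())
E
```

```text
time: 2.1
position: [0.4508, -0.1429, 0.2458]
tool_rot: [2.239, 2.204, 0.0]
ft_force: [-0.1, -0.2, 0.3]
grip_width: 0.572
grip_force: 0.0
[[1.0, -0.015, -0.003, 0.451], [-0.015, -0.959, -0.284, -0.064], [0.001, 0.284, -0.959, 0.415], [0.0, 0.0, 0.0, 1.0]]
```

View pics/w1.png

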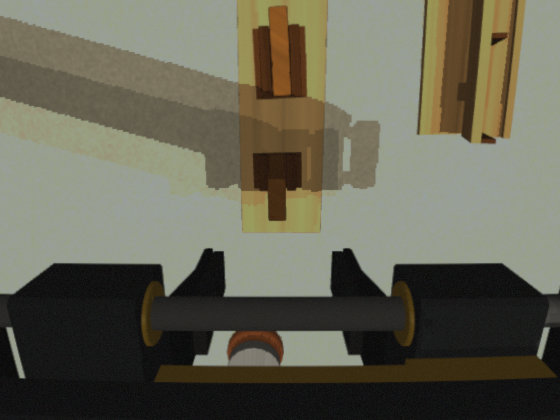

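The wrist view shows slim at (277,200), centred between the fingers at columns 215 and 340. Now descend and grip.

```bash
python3 -m inch '[[0,2,-60,0,0,0],[0,2,-110,0,0,0],[0,2,-135,0,0,0],[0,2,-144,0,0,0],[0,2,-144,0,0,0],[0,2,-144,0,0,0]]'
python3 -m inch '[[0,0,0,0,0,0],[0,0,0,0,0,0],[0,0,0,0,0,0],[0,0,0,0,0,0],[0,0,0,0,0,0],[0,0,0,0,0,0],[0,0,20,0,0,0],[0,0,40,0,0,0]]' 0 15
```

```text
time: 2.9
position: [0.452, -0.1404, 0.103]
tool_rot: [2.236, 2.204, 0.001]
ft_force: [-0.4, -0.0, 0.9]
grip_width: 0.577
grip_force: 0.0
time: 3.9
position: [0.4506, -0.1398, 0.1419]
tool_rot: [-2.237, -2.205, 0.0]
ft_force: [0.2, 0.1, -0.3]
grip_width: 0.16
grip_force: 15.0
```

```bash
python3 -m inch '[[0,0,60,0,0,0],[0,0,120,0,0,0],[30,50,130,0,-4,0],[60,100,130,0,-8,0.5],[90,160,130,0,-12,1],[120,220,130,0,-18,1.5],[142,280,130,0,-18,1.5],[142,338,130,0,-18,1.5],[142,338,110,0,-18,1.5],[142,338,100,0,-18,1.5],[142,338,100,0,-18,1.5],[142,338,100,0,-18,1.5]]'
python3 - <<'E'
from h import *
im,X=cloud('side'); cv2.imwrite('pics/s1.png',im[:,:,::-1])
E
```

```text
time: 5.4
position: [0.5936, 0.196, 0.2421]
tool_rot: [2.042, 2.061, 0.327]
ft_force: [0.3, 0.4, -0.3]
grip_width: 0.16
grip_force: 15.0
```

View pics/s1.png

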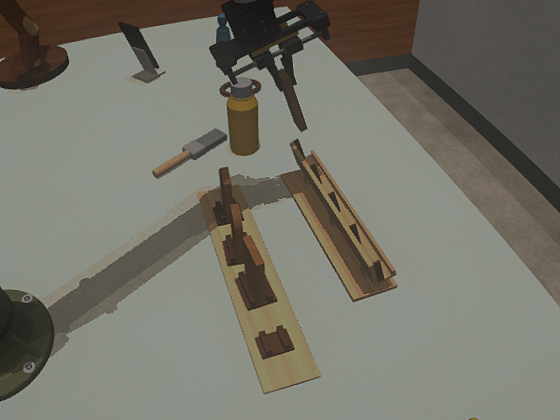

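The side view shows slim held at the right tilt above the left bay, at (295,105). Lower it along the board.

```bash
python3 -m inch '[[-8,2,0,0,0,0],[4,2,-40,0,0,0],[16,2,-76,0,0,0],[25,2,-100,0,0,0],[28,2,-110,0,0,0],[28,2,-110,0,0,0],[29,2,-114,0,0,0],[29,2,-114,0,0,0],[29,2,-114,0,0,0]]'
```

```text
time: 6.58
position: [0.6221, 0.2, 0.1283]
tool_rot: [2.04, 2.065, 0.328]
ft_force: [-0.3, -0.0, -1.2]
grip_width: 0.162
grip_force: 15.0
```

```bash
python3 -m inch '[[0.6,0,-2,0,0,0],[1.2,0,-4,0,0,0],[1.2,0,-4,0,0,0],[1.2,0,-4,0,0,0]]'
python3 - <<'E'
from h import *
for n in('side','top'):
  im,X=cloud(n); sl=(slice(60,220),slice(220,400)) if n=='side' else (slice(100,240),slice(140,320))
  cv2.imwrite(f'pics/{n}2.png',cv2.resize(im[sl][:,:,::-1],None,fx=3,fy=3,interpolation=2))
E
```

```text
time: 7.08
position: [0.6231, 0.2, 0.1236]
tool_rot: [2.04, 2.065, 0.327]
ft_force: [-0.3, 0.4, -0.3]
grip_width: 0.16
grip_force: 15.0
```

View pics/side2.png

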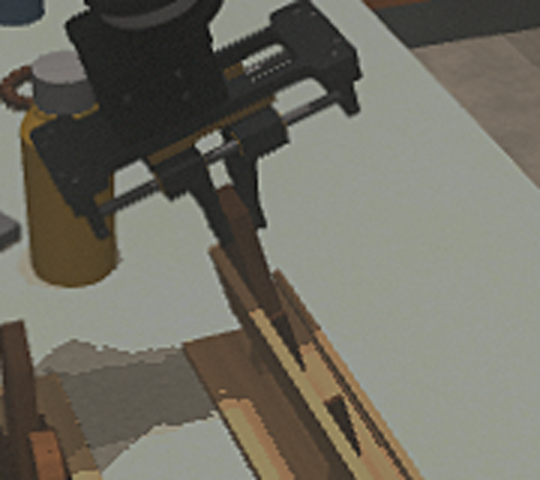

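The crop shows slim's foot going behind the lip, between board and lip. There is no contact yet, so keep lowering.

```bash
python3 -m inch '[[0.6,0,-2,0,0,0],[0.6,0,-2,0,0,0],[0.6,0,-2,0,0,0]]'; python3 -m inch '[[0.6,0,-2,0,0,0],[0.6,0,-2,0,0,0],[0.6,0,-2,0,0,0]]'
```

```text
time: 7.55
position: [0.624, 0.2006, 0.1235]
tool_rot: [2.039, 2.064, 0.328]
ft_force: [-5.3, -1.7, 9.2]
grip_width: 0.156
grip_force: 15.0
time: 7.92
position: [0.6255, 0.2014, 0.1233]
tool_rot: [2.037, 2.063, 0.331]
ft_force: [-9.2, -2.2, 17.7]
grip_width: 0.163
grip_force: 15.0
```

Contact came exactly at the predicted height. Ease off, open, and retract along the slope.

```bash
python3 -m inch '[[-1,0,3,0,0,0],[-1,0,3,0,0,0],[-1,0,3,0,0,0]]'; python3 -m inch '[[0,0,0,0,0,0],[0,0,0,0,0,0],[0,0,0,0,0,0],[0,0,0,0,0,0],[-6,0,18,0,0,0],[-13,0,40,0,0,0],[-29,0,90,0,0,0],[-29,0,110,0,0,0]]' 32
python3 - <<'E'
from h import *
im,X=cloud('side'); cv2.imwrite('pics/s3.png',cv2.resize(im[60:220,220:400,::-1],None,fx=3,fy=3,interpolation=2))
E
```

```text
time: 8.3
position: [0.6234, 0.1999, 0.1227]
tool_rot: [2.04, 2.065, 0.327]
ft_force: [-1.6, 0.6, 3.1]
grip_width: 0.158
grip_force: 15.0
time: 9.3
position: [0.5947, 0.2013, 0.2358]
tool_rot: [2.037, 2.064, 0.332]
ft_force: [0.3, -0.5, -0.5]
grip_width: 0.368
grip_force: 0.0
```

View pics/s3.png

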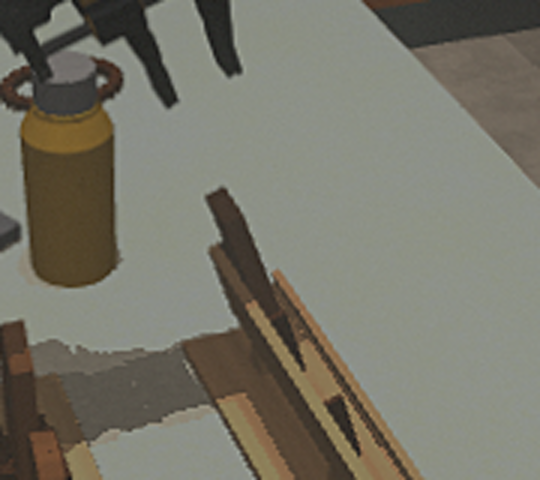

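Slim leans in its bay, with its top at (215,195) in the crop, and the flask is standing. Next is wide.

```bash
python3 -m inch '[[-30,-50,0,0,5,0],[-60,-105,0,0,10,0],[-100,-165,0,0,16,0.5],[-138,-220,0,0,18,1.3],[-138,-231,0,0,18,1.3],[-138,-231,-40,0,18,1.3],[-138,-231,-80,0,18,1.3],[-138,-231,-80,0,18,1.3],[-138,-231,-80,0,18,1.3]]' 50; python3 - <<'E'
from h import *
im,X=cloud('wrist'); cv2.imwrite('pics/w2.png',im[:,:,::-1])
E
```

```text
time: 10.48
position: [0.457, -0.031, 0.1534]
tool_rot: [-2.18, -2.255, -0.009]
ft_force: [0.8, 0.2, -0.1]
grip_width: 0.578
grip_force: 0.0
```

View pics/w2.png

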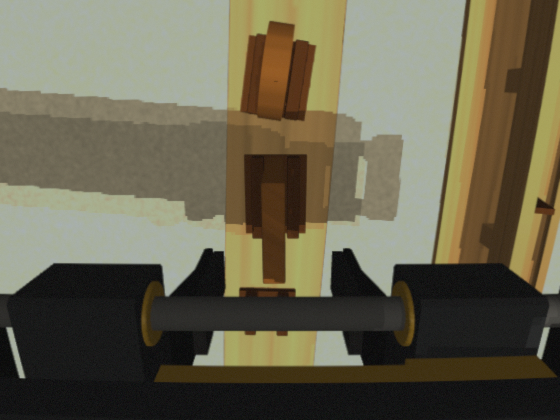

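Wide is at (273,235), square and between the fingers. Descend, grip, lift.

```bash
python3 -m inch '[[0,1,-40,0,0,0],[0,1,-60,0,0,0],[0,1,-66,0,0,0],[0,1,-66,0,0,0],[0,1,-66,0,0,0]]'
python3 -m inch '[[0,0,0,0,0,0],[0,0,0,0,0,0],[0,0,0,0,0,0],[0,0,0,0,0,0],[0,0,0,0,0,0],[0,0,0,0,0,0],[0,0,20,0,0,0],[0,0,70,0,0,0],[0,0,130,0,0,0],[0,0,150,0,0,0],[0,0,150,0,0,0]]' 0 15
```

```text
time: 11.15
position: [0.4575, -0.0302, 0.088]
tool_rot: [-2.182, -2.256, -0.01]
ft_force: [-0.2, -0.1, -0.6]
grip_width: 0.578
grip_force: 0.0
time: 12.52
position: [0.4573, -0.0302, 0.2379]
tool_rot: [-2.182, -2.257, -0.01]
ft_force: [-0.0, -0.8, -1.3]
grip_width: 0.157
grip_force: 15.0
```

```bash
python3 -m inch '[[40,45,0,0,-6,0],[85,95,0,0,-12,-0.6],[131,142,0,0,-18,-1.2],[131,142,0,0,-18,-1.2],[131,142,0,0,-18,-1.2],[144,142,-40,0,-18,-1.2],[157,142,-80,0,-18,-1.2],[166,142,-108,0,-18,-1.2],[170,142,-121,0,-18,-1.2],[170,142,-121,0,-18,-1.2],[170,142,-121,0,-18,-1.2]]'
python3 - <<'E'
from h import *
im,X=cloud('side'); cv2.imwrite('pics/s4.png',cv2.resize(im[60:260,220:400,::-1],None,fx=3,fy=3,interpolation=2))
E
```

```text
time: 13.9
position: [0.6263, 0.1119, 0.1166]
tool_rot: [2.038, 2.066, 0.327]
ft_force: [0.0, -0.5, -1.0]
grip_width: 0.161
grip_force: 15.0
```

View pics/s4.png

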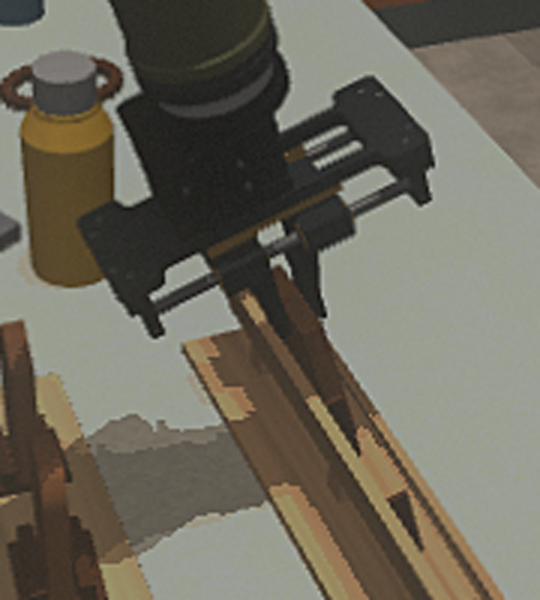

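Wide sits between board and lip in its bay, from (270,300) to (340,400) in the crop. Lower it to contact.

```bash
python3 -m inch '[[1,0,-3,0,0,0],[2,0,-5,0,0,0],[2,0,-5,0,0,0],[2,0,-5,0,0,0]]';python3 -m inch '[[0.6,0,-2,0,0,0],[0.6,0,-2,0,0,0],[0.6,0,-2,0,0,0]]'
```

```text
time: 14.45
position: [0.6283, 0.112, 0.1107]
tool_rot: [2.038, 2.067, 0.327]
ft_force: [0.7, 0.5, -0.5]
grip_width: 0.156
grip_force: 15.0
time: 14.82
position: [0.6293, 0.1118, 0.1093]
tool_rot: [2.038, 2.066, 0.327]
ft_force: [-3.0, -1.6, 5.7]
grip_width: 0.161
grip_force: 15.0
```

```bash
python3 -m inch '[[0,0,1,0,0,0],[0,0,1,0,0,0]]'; python3 -m inch '[[0,0,0,0,0,0],[0,0,0,0,0,0],[0,0,0,0,0,0],[0,0,0,0,0,0],[-6,0,18,0,0,0],[-13,0,40,0,0,0],[-29,0,90,0,0,0],[-31,0,120,0,0,0],[-31,0,120,0,0,0]]' 32
python3 -m inch '[[-40,-20,0,0,6,-3],[-80,-40,0,0,12,-6],[-120,-49,0,0,18,-7.5],[-145,-49,0,0,18,-7.5],[-145,-49,0,0,18,-7.5],[-145,-49,-40,0,18,-7.5],[-145,-49,-70,0,18,-7.5],[-145,-49,-70,0,18,-7.5],[-145,-49,-70,0,18,-7.5]]' 50; python3 - <<'E'
from h import *
im,X=cloud('wrist'); cv2.imwrite('pics/w3.png',im[:,:,::-1])
E
```

```text
time: 15.08
position: [0.6288, 0.112, 0.1094]
tool_rot: [2.039, 2.067, 0.327]
ft_force: [0.5, 0.1, -0.1]
grip_width: 0.16
grip_force: 15.0
time: 16.2
position: [0.5995, 0.1123, 0.2327]
tool_rot: [2.035, 2.063, 0.331]
ft_force: [0.7, 0.1, -0.3]
grip_width: 0.367
grip_force: 0.0
time: 17.32
position: [0.4538, 0.0634, 0.1604]
tool_rot: [2.337, 2.083, -0.016]
ft_force: [0.6, 0.4, 0.6]
grip_width: 0.575
grip_force: 0.0
```

View pics/w3.png

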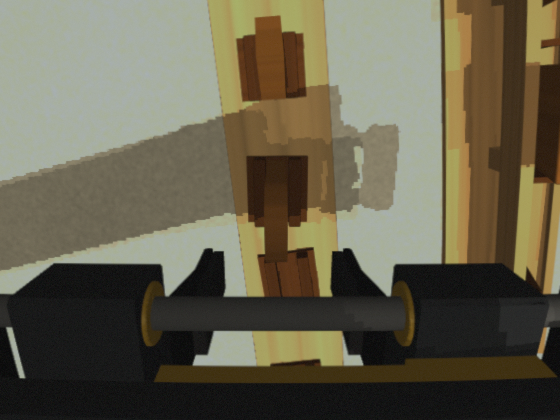

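Arch is at (275,210), square and centred. Grip, lift, and carry it to its bay.

```bash
python3 -m inch '[[0,0,-40,0,0,0],[0,0,-65,0,0,0],[0,0,-73,0,0,0],[0,0,-73,0,0,0],[0,0,-73,0,0,0]]'
python3 -m inch '[[0,0,0,0,0,0],[0,0,0,0,0,0],[0,0,0,0,0,0],[0,0,0,0,0,0],[0,0,0,0,0,0],[0,0,0,0,0,0],[0,0,20,0,0,0],[0,0,70,0,0,0],[0,0,130,0,0,0],[0,0,150,0,0,0],[0,0,150,0,0,0]]' 0 15
python3 -m inch '[[40,-15,0,-0.3,-6,2.4],[85,-30,0,-0.6,-12,4.8],[135,-37,0,-0.9,-18,7.3],[135,-37,0,-0.9,-18,7.3],[135,-37,0,-0.9,-18,7.3],[135,-37,0,-0.9,-18,7.3]]'
```

```text
time: 18.0
position: [0.4541, 0.063, 0.0879]
tool_rot: [2.337, 2.08, -0.016]
ft_force: [-0.2, -0.5, -0.0]
grip_width: 0.576
grip_force: 0.0
time: 19.38
position: [0.4539, 0.0629, 0.2379]
tool_rot: [2.336, 2.079, -0.016]
ft_force: [0.9, 0.2, -1.1]
grip_width: 0.157
grip_force: 15.0
time: 20.12
position: [0.5872, 0.0266, 0.2361]
tool_rot: [2.035, 2.058, 0.31]
ft_force: [0.9, -0.2, -0.0]
grip_width: 0.162
grip_force: 15.0
```

```bash
python3 -m inch '[[12,0,-40,0,-0.5,0],[25,0,-80,0,-1,0],[34,0,-107,0,-1,0],[38,0,-120,0,-1,0],[39,0,-124,0,-1,0],[39,0,-124,0,-1,0],[39,0,-124,0,-1,0]]'
```

```text
time: 21.0
position: [0.6272, 0.0259, 0.1136]
tool_rot: [2.024, 2.045, 0.328]
ft_force: [0.2, 0.7, -0.7]
grip_width: 0.157
grip_force: 15.0
```

```bash
python3 -m inch '[[1,0,-2,0,0,0],[2,0,-4,0,0,0],[2,0,-4,0,0,0],[2,0,-4,0,0,0]]';python3 -m inch '[[0.5,0,-1.5,0,0,0],[0.5,0,-1.5,0,0,0],[0.5,0,-1.5,0,0,0]]'
```

```text
time: 21.5
position: [0.6291, 0.0257, 0.1089]
tool_rot: [2.025, 2.045, 0.328]
ft_force: [-1.1, -0.7, 1.5]
grip_width: 0.155
grip_force: 15.0
time: 21.88
position: [0.6304, 0.0257, 0.109]
tool_rot: [2.024, 2.044, 0.328]
ft_force: [-6.4, -1.5, 12.5]
grip_width: 0.164
grip_force: 15.0
```

```bash
python3 -m inch '[[-0.5,0,2.5,0,0,0],[-0.5,0,2.5,0,0,0]]'; python3 -m inch '[[0,0,0,0,0,0],[0,0,0,0,0,0],[0,0,0,0,0,0],[0,0,0,0,0,0],[-6,0,18,0,0,0],[-13,0,40,0,0,0],[-29,0,90,0,0,0],[-31,0,120,0,0,0],[-31,0,120,0,0,0]]' 32
python3 -m inch '[[-40,40,0,0,6,-2],[-80,80,0,0,12,-3],[-120,120,0,0,18,-4.2],[-136,135,0,0,19,-4.2],[-136,135,0,0,19,-4.2],[-136,135,-30,0,19,-4.2],[-136,135,-60,0,19,-4.2],[-136,135,-60,0,19,-4.2],[-136,135,-60,0,19,-4.2]]' 50; python3 - <<'E'
from h import *
im,X=cloud('wrist'); cv2.imwrite('pics/w4.png',im[:,:,::-1])
E
```

```text
time: 22.12
position: [0.6288, 0.0261, 0.1095]
tool_rot: [2.025, 2.046, 0.328]
ft_force: [1.1, -0.0, -0.5]
grip_width: 0.158
grip_force: 15.0
time: 23.25
position: [0.5996, 0.0256, 0.2324]
tool_rot: [2.022, 2.041, 0.329]
ft_force: [0.7, 0.2, -0.2]
grip_width: 0.368
grip_force: 0.0
time: 24.38
position: [0.463, 0.16, 0.1705]
tool_rot: [2.276, 2.139, -0.024]
ft_force: [0.2, -0.8, 0.9]
grip_width: 0.581
grip_force: 0.0
```

View pics/w4.png

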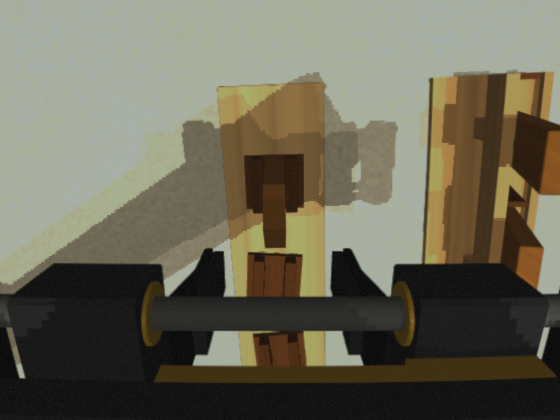

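Gable is at (273,210), square and centred; arch and wide are visible standing in the stand at right. Grip and carry it to the rightmost bay.

```bash
python3 -m inch '[[0,1,-40,0,0,0],[0,1,-70,0,0,0],[0,1,-79,0,0,0],[0,1,-79,0,0,0],[0,1,-79,0,0,0]]'
python3 -m inch '[[0,0,0,0,0,0],[0,0,0,0,0,0],[0,0,0,0,0,0],[0,0,0,0,0,0],[0,0,0,0,0,0],[0,0,0,0,0,0],[0,0,20,0,0,0],[0,0,70,0,0,0],[0,0,130,0,0,0],[0,0,170,0,0,0],[0,0,170,0,0,0]]' 0 15
python3 -m inch '[[20,-55,0,0,-4,1],[40,-110,0,-0.2,-8,2],[60,-165,0,-0.4,-12,3],[90,-210,0,-0.4,-18,4.3],[126,-221,0,-0.4,-18,4.3],[126,-221,-20,-0.4,-18,4.3],[126,-221,-20,-0.4,-18,4.3],[126,-221,-20,-0.4,-18,4.3],[126,-221,-20,-0.4,-18,4.3]]'
```

```text
time: 25.05
position: [0.4632, 0.1623, 0.0922]
tool_rot: [2.274, 2.141, -0.023]
ft_force: [-0.3, 0.3, -0.4]
grip_width: 0.574
grip_force: 0.0
time: 26.42
position: [0.4639, 0.1632, 0.2646]
tool_rot: [2.27, 2.139, -0.019]
ft_force: [0.3, 0.5, 0.1]
grip_width: 0.16
grip_force: 15.0
time: 27.55
position: [0.5882, -0.0588, 0.2416]
tool_rot: [2.028, 2.054, 0.303]
ft_force: [0.1, -0.3, 0.4]
grip_width: 0.166
grip_force: 15.0
```

```bash
python3 -m inch '[[13,-1,-40,0,-1,0],[26,-1,-80,0,-1,0],[35,-1,-107,0,-1,0],[40,-1,-122,0,-1,0],[41,-1,-124,0,-1,0],[41,-1,-124,0,-1,0],[41,-1,-124,0,-1,0]]'
python3 - <<'E'
from h import *
im,X=cloud('side'); cv2.imwrite('pics/s5.png',cv2.resize(im[80:310,220:410,::-1],None,fx=2.5,fy=2.5,interpolation=2))
E
```

```text
time: 28.42
position: [0.6295, -0.0603, 0.118]
tool_rot: [2.019, 2.043, 0.32]
ft_force: [0.8, -0.0, -0.4]
grip_width: 0.161
grip_force: 15.0
```

View pics/s5.png

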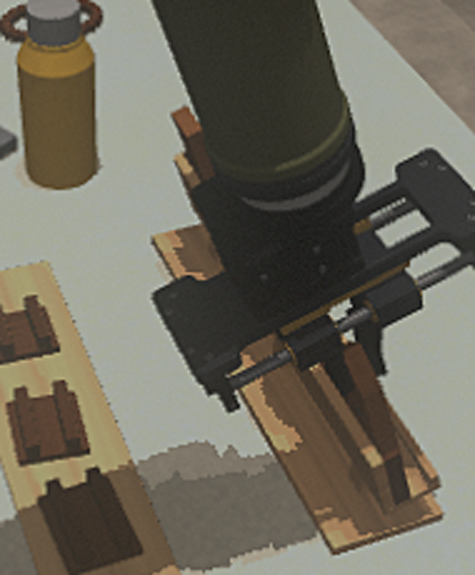

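Gable is in the right bay, with its foot between board and lip at about (375,430). Lower it to contact.

```bash
python3 -m inch '[[0.5,0,-2,0,0,0],[1,0,-4,0,0,0],[1,0,-4,0,0,0],[1,0,-4,0,0,0]]';python3 -m inch '[[0.3,0,-1.5,0,0,0],[0.3,0,-1.5,0,0,0],[0.3,0,-1.5,0,0,0]]'
```

```text
time: 28.98
position: [0.63, -0.0602, 0.1129]
tool_rot: [2.02, 2.044, 0.319]
ft_force: [-1.7, -0.7, 3.7]
grip_width: 0.16
grip_force: 15.0
time: 29.35
position: [0.6313, -0.0602, 0.1131]
tool_rot: [2.018, 2.043, 0.32]
ft_force: [-6.4, -0.5, 12.7]
grip_width: 0.161
grip_force: 15.0
```

```bash
python3 -m inch '[[-0.5,0,2.5,0,0,0],[-0.5,0,2.5,0,0,0]]'; python3 -m inch '[[0,0,0,0,0,0],[0,0,0,0,0,0],[0,0,0,0,0,0],[0,0,0,0,0,0],[-6,0,18,0,0,0],[-13,0,40,0,0,0],[-29,0,90,0,0,0],[-31,0,130,0,0,0],[-80,-60,150,0,0,0],[-120,-120,150,0,0,0],[-120,-180,150,0,0,0],[-120,-180,150,0,0,0],[-120,-180,150,0,0,0]]' 32
python3 - <<'E'
from h import *
im,X=cloud('top'); cv2.imwrite('pics/t5.png',cv2.resize(im[90:290,150:450,::-1],None,fx=2.5,fy=2.5,interpolation=2))
Z=np.nan_to_num(X[...,2]); hsv=cv2.cvtColor(im,cv2.COLOR_RGB2HSV)
m=((Z>.1)&(Z<.2)&(X[...,0]>.57)&(X[...,0]<.72)&(X[...,1]>-.11)&(X[...,1]<.25)).astype(np.uint8)
k,l,st,_=cv2.connectedComponentsWithStats(m)
for i in range(1,k):
    if st[i,4]>30: q=X[l==i]; c,s,a=cv2.minAreaRect((q[:,:2]*1000).astype(np.float32)); print(np.round(c),np.round(s),round(a,1),np.percentile(q,[1,99],0).round(3).tolist())
E
```

```text
time: 29.6
position: [0.6296, -0.0599, 0.1135]
tool_rot: [2.02, 2.045, 0.32]
ft_force: [0.2, 0.2, 0.1]
grip_width: 0.158
grip_force: 15.0
time: 31.22
position: [0.5094, -0.2409, 0.2634]
tool_rot: [2.023, 2.042, 0.321]
ft_force: [0.1, 1.0, 0.2]
grip_width: 0.366
grip_force: 0.0
[624. -60.] [30. 45.] 1.0 [[0.609, -0.082, 0.102], [0.637, -0.038, 0.147]]
[622.  27.] [55. 24.] 80.9 [[0.611, 0.001, 0.106], [0.631, 0.052, 0.14]]
[619. 110.] [14. 64.] 2.0 [[0.613, 0.079, 0.127], [0.626, 0.141, 0.135]]
[617. 198.] [26. 34.] 0.9 [[0.604, 0.181, 0.109], [0.629, 0.214, 0.157]]
```

View pics/t5.png

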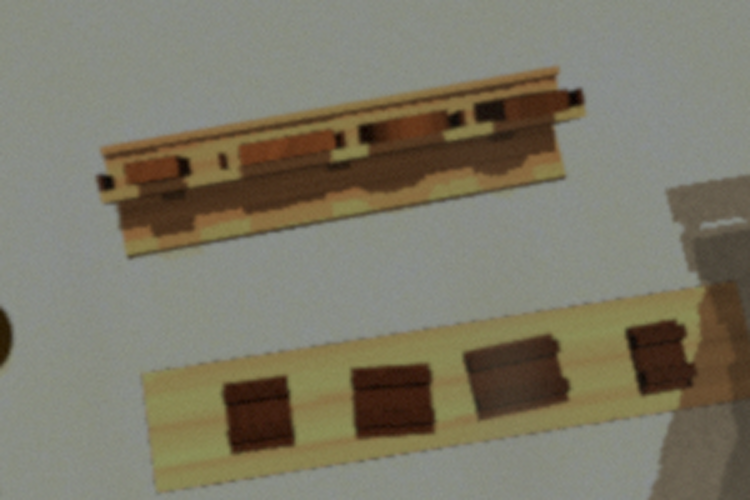

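The top view shows all four plaques leaning in their bays within about 2 mm of centre, the cradles empty and the arm clear. Handing in.

```bash
python3 -c "
from bench import ctrl
print(ctrl.close_job())"
```

```text
the job is handed in; nothing more can be done
None
```

All four plaques are on the stand in reversed order (slim, wide, arch, gable from left to right), each measured within about 2 mm of its bay centre; none fell, the flask was not touched, and I handed the job in at about 31 s (no verdict was returned).

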